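# Refill the spring magazine of a cake-tin dispenser and clip in its keeper

## Robot

A 6-joint arm with a two-finger parallel gripper is mounted at the origin on the work surface. World frame = base frame: x ahead of the robot, y to its left, z up, the work surface at z = 0. Lengths are in m, angles in rad, forces in N, time in s.
With the tool pointing down it reaches from about 0.3 to 0.775 m from the base axis. Payload 14.6 kg.
Tool frame: the origin (TCP) lies midway between the tips of the shut fingers; the grasp point (between the pads) lies 19 mm behind it; z points along the fingers, y is the line along which they close (so a half turn about z gives the same grasp; the last joint's range is limited). The gripper opens to 94 mm and grips with 3 to 60 N. Pads are 16 mm wide; open, the fingers measure 119 mm over their backs; the gripper's body (75 mm by 177 mm) begins 78 mm behind the grasp point.
Start: joints at [1.199, 0.3, 1.521, -0, 1.321, -0.067], TCP at [0.165, 0.525, 0.205] pointing down, gripper open.
Joint ranges: [-3.03, 3.03], [-0.79, 2.21], [0.23, 2.52], [-1.04, 4.18], [0, 3.07], [-2.55, 2.55]. Speed limits (rad/s): [2.22, 2.22, 2.57, 3.14, 3.14, 3.14].

## Interface

Orientations are given as [roll, pitch, yaw] about the fixed x, y, z axes, in that order (R = Rz(yaw) Ry(pitch) Rx(roll)).
In Python, from station import ctrl gives the robot as it stands. The module is installed in compiled form; this text tells all that it offers.
- The arm moves only by the tool servo_tool, never from a script. Its argument "plan" is a list of rows, each a list of 7 numbers: the opening in per cent of the stroke, from 0 (shut) to 100 (fully open), then the shift along the tool's x, y, z in m, then the turn, a rotation vector about the tool's x, y, z in rad. A call has exactly 8 rows; each row shifts and turns the commanded pose from where the row before left it, along the tool's axes as they then stand; what a row does not reach is not made up. A row lasts 1/8 s, in which the tool goes at most 62.5 mm and 10.7 degrees, less where a joint would pass 70% of its speed; a pose out of reach is approached as far as the arm can. A call with a gripper value outside its range is refused whole. The fingers move at their own pace and stop on an object; "force" is the grip in N (left out, the last holds). Time passes only in rows, so rows that do not move let the fingers close, or fill a call up. It gives the time, the measured TCP pose, the force, the opening and the grip force at its end, in the units of the state.
- ctrl.get_obs(): the state, without advancing time (a new reading comes with each control period).
- ctrl.camera(name): name is "side" or "top" or "wrist"; returns a dict with "pixels" (400x640x3 uint8, red, green, blue), "z_map" (400x640 float32, m along the optical axis (not along the pixel's ray), 0 where there is no reading), "mtx" (3x3 intrinsics, pixels), "pose" (4x4, takes a point from camera to world coordinates). Camera axes: x right, y up, looking along -z (the intrinsics and any distortion apply to the point x, -y, -z); pixel columns grow to the right and rows downward; lengths in m; the calibration is good to about 2 mm. The wrist camera is an equidistant fisheye: a pixel r from the principal point sees the ray r / f radians off the axis. A picture is of the moment at which its call begins.
- ctrl.hand_in(): hands the job in; it is judged then, once.
The state is a dict: "time_s": time; "qpos": joint angles; "joint_vel": joint speeds; "tau": joint torques, N m; "ee_pos": TCP position; "eef_rot": TCP orientation; "force": force on the tool from outside, world axes, zero at the start; "moment": the same for the moment, N m; "grip_width": finger opening in m; "grip_force": force on a finger pad.
Only numpy, scipy, OpenCV 4.12 (cv2) and the standard library are available. Lean on these libraries where they do the work, as an engineer would, in place of code of your own. Each camera call takes 0.05 s, during which the arm holds its last target. There are 200 camera calls.

## Task

Load every small cake tin on the right of the bench into the spring magazine: lay each one rim down between the guide rods and push it straight down on the sinking platform until both yellow hooks snap in over it. When all the tins are in, push the white keeper down on top of them in the same way until both hooks snap in over it, its red tab facing the red mark on the base. Leave the other kitchen things on the table where they are.

Things in the scene. Friction and masses are not known exactly. Their poses are not given: they have to be found in the camera images.
- magazine: spring magazine for cake tins, fixed to the table: steel base plate 130 x 130 x 12 mm with four upright guide rods round a spring platform. Open between the rods at the front (-x) and back (+x), with room for fingers beside a tin all the way down; yellow snap hooks stand in the gaps at +y and -y. Origin: centre of the base plate's underside, on the magazine's axis; z up; red mark at -x
- magazine_mouth (a point): centre of the magazine's mouth, on its axis, 194 mm above its underside, level with the tops of the four guide rods: 8 mm thick, on the diagonals, rod centres 35.5 mm from the axis (1.5 mm play round a tin), 43 mm free between neighbours, the top 16 mm flared outward by 7 mm
- red_mark (a point): red stripe on top of the base plate, in the middle of its front (-x) side, 55 mm from the magazine's axis
- platform (a joint): blue round spring platform in the magazine. 0 = fully up (its top 148 mm above the magazine's underside); grows as it sinks, in m, at most 0.128. The spring pushes up with about 3 N at the top and 11 N when nearly down; it springs back up when let go
- hook_left (a joint): yellow cantilever snap hook on the magazine's +y side; deflection outward in rad: 0 at rest (snapped in), about 0.035 while a part passes. Its nose reaches in to 26 mm from the axis (tins and keeper have a 30 mm radius); the nose's flat underside is 150 mm above the magazine's underside and its sloping top rises to 170 mm
- hook_right (a joint): the same hook on the magazine's -y side; deflection outward in rad, 0 at rest
- hook_level (a point): point on the magazine's axis level with the undersides of both hook noses (150 mm up). A tin or keeper laid in from above rests on the hooks' slopes with its underside about 12 mm above this point. A straight push of 5 to 12 N takes it past; push its top (the keeper's disc) some 5 mm below this point, then let go: the hooks snap in over it and the spring holds it up against them
- keeper: white plastic keeper of the magazine: a disc 60 mm across and 8 mm thick with a grip bar on top (14 mm thick along x, 30 mm long along y, reaching from 8 to 34 mm above the underside) and a red tab, 16 mm wide, that sticks out 14 mm beyond the disc's edge at -x. Origin: centre of the underside, z up
- keeper_tab (a point): a point in the keeper's red tab, 40 mm out from the keeper's axis (at -x of the keeper) and 4 mm above its underside
- jar: glass jar with a red lid, 54 mm across, 70 mm high, standing among the tins; not part of the job. Origin: centre of the underside
- palette_knife: palette knife lying on the table, 240 mm long, along its x; not part of the job
- pastry_brush: pastry brush lying on the table, 200 mm long, along its x; not part of the job
- bowl: steel bowl 110 mm across, 50 mm high; not part of the job. Origin: centre of the underside
- ramekin: white ramekin 70 mm across, 40 mm high; not part of the job. Origin: centre of the underside
- tin1: round aluminium mini cake tin, lying rim down (closed side up), 60 mm across, 22 mm high, straight sides, about 80 g. Origin: centre of its underside, z up. May be absent (None)
- tin2: round aluminium mini cake tin, lying rim down (closed side up), 60 mm across, 22 mm high, straight sides, about 80 g. Origin: centre of its underside, z up. May be absent (None)
- tin3: round aluminium mini cake tin, lying rim down (closed side up), 60 mm across, 22 mm high, straight sides, about 80 g. Origin: centre of its underside, z up. May be absent (None)
- tin4: round aluminium mini cake tin, lying rim down (closed side up), 60 mm across, 22 mm high, straight sides, about 80 g. Origin: centre of its underside, z up. May be absent (None)
- tin5: round aluminium mini cake tin, lying rim down (closed side up), 60 mm across, 22 mm high, straight sides, about 80 g. Origin: centre of its underside, z up. May be absent (None)
Mind the look-alikes: they are no part of the job. What is shaped like the keeper but brown or turquoise is not meant. What is shaped like the tin2 but purple or turquoise is not meant.

How it is judged:
By the outcome, as a careful person would: the job done as asked, in the order asked, and still so for the second after the job is handed in, with the robot touching nothing.
Of tin1, tin2, tin3, tin4, tin5 only 3 to 5 are there at a start; the rules pass over those that are not, and their reading is None.
At some moment in a run one of tin1, tin2, tin3, tin4, tin5, keeper may be knocked a few centimetres aside while the robot is not near it.
It also fails if it takes over 210 s, if anything falls off the work surface, if the arm or the gripper's body presses on something with over 40 N, if the wrist force passes 120 N, or if a joint passes its speed limit or range.

## Working session

There is one attempt and no reset: what is moved stays moved. The work goes in short steps, Python scripts to look and compute and a tool call to move; the robot and the scene stay as the last step left them, time stands still between calls to the robot, and variables do not carry over. Pictures are saved under pics/ and viewed, at most 14 in all, crops included, and the job is handed in when it is done.

Besides the shell and the picture viewer there is one more tool, called after "Request:" as name(argument=value, ...), one argument or row to a line, values as JSON. servo_tool: Moves the arm, as the interface text tells. Its arguments: {"type":"object","properties":{"plan":{"type":"array","items":{"type":"array","items":{"type":"number"}}},"force":{"type":"number"}},"required":["plan"]}

```bash
mkdir -p pics; cat > h.py <<'E'
import numpy as np, cv2
from station import ctrl
def snap(n,f,crop=None,s=1):
    c=ctrl.camera(n); im=c["pixels"][:,:,::-1]
    if crop: x0,y0,x1,y1=crop; im=im[y0:y1,x0:x1]
    cv2.imwrite("pics/"+f,cv2.resize(im,None,fx=s,fy=s,interpolation=cv2.INTER_CUBIC)); np.savez("last_"+n,**c); return c
def pts(c):
    "world xyz per pixel (pinhole cams)"
    K=c["mtx"]; z=c["z_map"]; v,u=np.mgrid[:400,:640]
    p=np.stack([(u-K[0,2])/K[0,0]*z,-(v-K[1,2])/K[1,1]*z,-z,np.ones_like(z)],-1)
    return (p@c["pose"].T)[...,:3]
E
python3 - <<'E'
from h import *
c=snap("top","top0.png",s=1.25); print(c["mtx"],c["pose"])
d=snap("side","side0.png",s=1.25); print(d["pose"])
o=ctrl.get_obs(); print(o)
E
```

```text
[[453.20440032   0.         330.3831758 ]
 [  0.         453.20440032 207.325441  ]
 [  0.           0.           1.        ]] [[ 0.00495799  0.99507388 -0.09901205  0.38686167]
 [-0.99998141  0.00458213 -0.00402317  0.03865064]
 [-0.00354966  0.09903015  0.9950781   1.48858292]
 [ 0.          0.          0.          1.        ]]
[[-0.97029727  0.14556545 -0.19321983  0.24821411]
 [-0.24160658 -0.54273784  0.80440158  1.19485704]
 [ 0.01222536  0.82719184  0.56178661  0.96603239]
 [ 0.          0.          0.          1.        ]]
{'time_s': 0.1, 'qpos': array([ 1.19939858e+00,  3.00412291e-01,  1.52148527e+00,  6.87264382e-06,
        1.32070626e+00, -6.65637470e-02]), 'joint_vel': array([ 0.00117978, -0.00161388, -0.00223482, -0.00110753, -0.00063363,
        0.00054294]), 'tau': array([ 1.80835697e-03, -5.32648551e+01, -3.53283763e+01,  7.09562330e-02,
        2.35064118e-02, -6.02958153e-05]), 'ee_pos': array([0.16497492, 0.52444016, 0.20495912]), 'eef_rot': array([-3.14058417e+00, -7.38998363e-05,  2.83675692e+00]), 'force': array([0.04994448, 0.45589653, 0.10350368]), 'moment': array([-0.00860001,  0.01228228, -0.01944764]), 'grip_force': 0.0, 'grip_width': 0.0942994721801126}
```

View pics/top0.png

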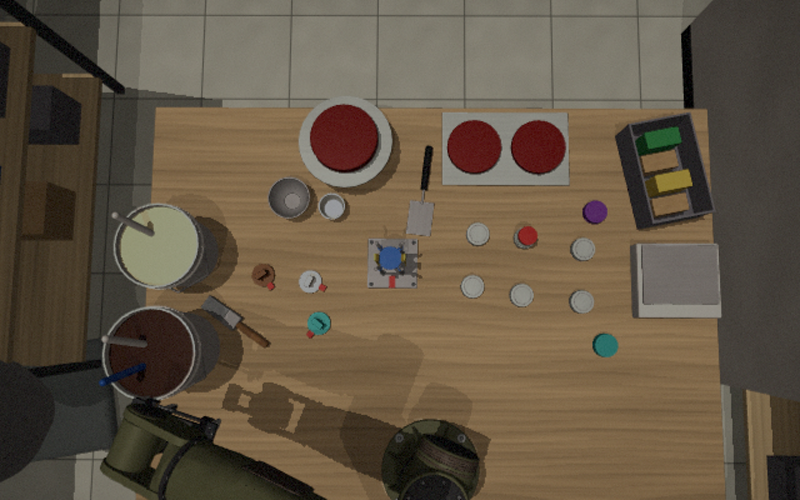

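View pics/side0.png

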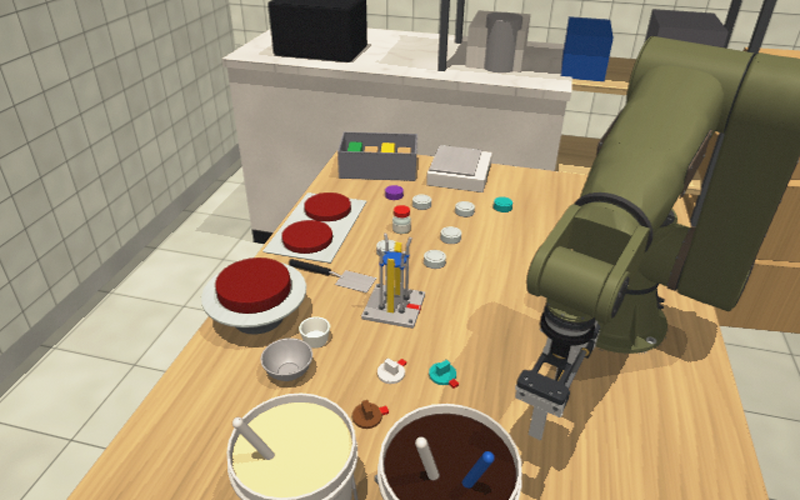

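The top view shows five tins at (478,234), (583,249), (472,286), (521,295) and (582,301), and the jar at (526,237). The white keeper is at (311,282) with its tab to the lower right. The magazine is at (392,263) with the red mark towards the robot. The purple and turquoise tins and the brown and turquoise keepers are decoys.

```bash
cat >> h.py <<'E'
def disc(c,u,v,zlo=.014,zhi=.03,R=26):
    "centre of a disc top near pixel u,v from depth"
    P=pts(c); m=np.zeros((400,640),bool); u,v=int(u),int(v); m[v-R:v+R,u-R:u+R]=1
    m&=(P[...,2]>zlo)&(P[...,2]<zhi)
    n,l,s,ce=cv2.connectedComponentsWithStats(m.astype(np.uint8))
    k=min(range(1,n),key=lambda i:np.hypot(*(ce[i]-[u,v]))-(s[i,4]>40)*100)
    q=P[l==k]; (x,y),r=cv2.minEnclosingCircle(q[:,:2].astype(np.float32)); return np.round([x,y,r,np.median(q[:,2])],4)
def px2w(c,u,v,z):
    K=c["mtx"];T=c["pose"]; d=T[:3,:3]@np.array([(u-K[0,2])/K[0,0],-(v-K[1,2])/K[1,1],-1]); return T[:3,3]+d*(z-T[2,3])/d[2]
E
python3 - <<'E'
from h import *
c=np.load("last_top.npz")
for u,v in [(478,234),(583,249),(472,286),(521,295),(582,301),(526,237)]:
    print(u,v,disc(c,u/1.25,v/1.25), px2w(c,u/1.25,v/1.25,.022)[:2].round(4))
print("keeper",disc(c,311/1.25,282/1.25,.004,.014),px2w(c,311/1.25,282/1.25,.02)[:2])
print("tab",px2w(c,323/1.25,288/1.25,.006))
P=pts(c); m=np.zeros((400,640),bool); m[170:240,280:345]=1
b=m&(P[...,2]>.006)&(P[...,2]<.018); q=P[b][:,:2].astype(np.float32); r=cv2.minAreaRect(q); print("base",r,np.median(P[b][:,2]))
hsv=cv2.cvtColor(c["pixels"],cv2.COLOR_RGB2HSV)
bl=m&(abs(hsv[...,0].astype(int)-112)<12)&(hsv[...,1]>120); q=P[bl];print("plat",bl.sum(),np.median(q,0),cv2.minEnclosingCircle(q[q[:,2]>.14][:,:2].astype(np.float32)))
rd=m&((hsv[...,0]<8)|(hsv[...,0]>172))&(hsv[...,1]>140);print("red",rd.sum(),P[rd].mean(0))
im=c["pixels"][170:240,280:345,::-1];im2=c["pixels"][205:245,185:285,::-1]
cv2.imwrite("pics/mag.png",np.hstack([cv2.resize(im,(520,560),interpolation=2),]))
E
```

```text
478 234 [ 0.6014 -0.1237  0.0302  0.0221] [ 0.5996 -0.1249]
583 249 [ 0.5627 -0.3987  0.0301  0.0218] [ 0.5614 -0.3979]
472 286 [ 0.4634 -0.1091  0.0299  0.0218] [ 0.4637 -0.1085]
521 295 [ 0.4419 -0.2367  0.0304  0.0219] [ 0.441 -0.235]
582 301 [ 0.4246 -0.3921  0.031   0.0217] [ 0.4263 -0.392 ]
526 237 [ 0.5851 -0.2315  0.0227  0.0233] [ 0.5923 -0.2501]
keeper [0.4684 0.3109 0.0385 0.0078] [0.47216613 0.30907228]
tab [0.45740628 0.27985307 0.006     ]
base ((0.5446848273277283, 0.10530536621809006), (0.2073419690132141, 0.23120638728141785), 88.94291687011719) 0.011334206809478498
plat 255 [0.52419824 0.09889205 0.14720172] ((0.46606507897377014, 0.07934042066335678), 0.0891440212726593)
red 37 [0.4751648  0.09956943 0.01328203]
```

View pics/mag.png

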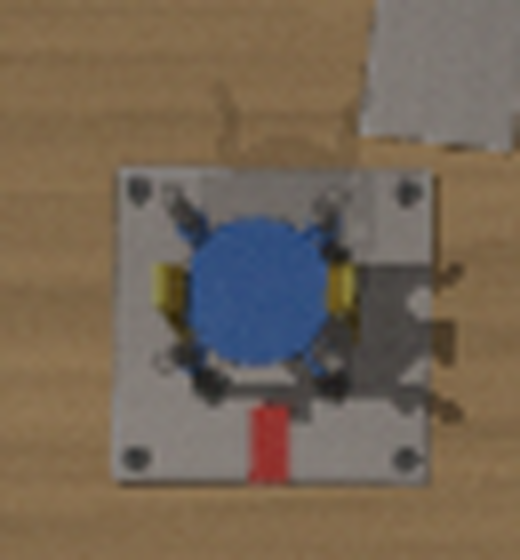

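The crop shows the base corners at about (119,168), (434,170), (429,484) and (113,482) in 8x pixels. The blue platform is centred at (259,291), and the red mark is at (270,443).

```bash
python3 - <<'E'
from h import *
c=np.load("last_top.npz")
f=lambda u,v,z:px2w(c,u/8+280-.45,v/8+170-.45,z)[:2]
C=[f(*p,.012) for p in [(119,168),(434,170),(429,484),(113,482)]]
print(np.array(C).round(4),"centre",np.mean(C,0)); tl,tr,br,bl=C
print("yaw",[np.degrees(np.arctan2(*(a-b)[::-1])).round(2) for a,b in[(tl,bl),(tr,br)]],[np.degrees(np.arctan2(*(a-b)[::-1])).round(2)-90 for a,b in[(tl,tr),(bl,br)]])
print("plat",f(259,291,.148),"red",f(270,443,.012))
# side camera: same via depth, platform & keeper
d=np.load("last_side.npz");P=pts(d);h=cv2.cvtColor(d["pixels"],cv2.COLOR_RGB2HSV)
m=(P[...,2]>.004)&(P[...,2]<.02);m&=(abs(P[...,0]-.53)<.1)&(abs(P[...,1]-.1)<.1)
q=P[m][:,:2].astype(np.float32);print("side base",cv2.minAreaRect(q))
for x,y in[(.601,-.124),(.5627,-.3987),(.4634,-.109),(.442,-.2367),(.4246,-.392)]:
    q=P[(abs(P[...,0]-x)<.05)&(abs(P[...,1]-y)<.05)&(abs(P[...,2]-.022)<.004)][:,:2].astype(np.float32); print("side tin",cv2.minEnclosingCircle(q))
E
```

```text
[[0.5887 0.1631]
 [0.5884 0.0337]
 [0.4594 0.0352]
 [0.4596 0.1639]] centre [0.5240294  0.09895187]
yaw [np.float64(-0.35), np.float64(-0.66)] [np.float64(-0.10999999999999943), np.float64(-0.09000000000000341)]
plat [0.5241847 0.0989856] red [0.4758343  0.10006031]
side base ((0.5290786027908325, 0.09595971554517746), (0.1965782642364502, 0.19334527850151062), 1.8028552532196045)
side tin ((0.6029697060585022, -0.12304177135229111), 0.031078187748789787)
side tin ((0.5648686289787292, -0.39657554030418396), 0.035257332026958466)
side tin ((0.4660697281360626, -0.10597717016935349), 0.03296104818582535)
side tin ((0.4425903260707855, -0.23484297096729279), 0.03293144702911377)
side tin ((0.42572295665740967, -0.3890188932418823), 0.03310197964310646)
```

Request:
servo_tool(
  plan=[
    [100, 0, 0, -0.01, 0, 0, 0.159],
    [100, 0, 0, -0.01, 0, 0, 0.159],
    [100, 0, 0, -0.01, 0, 0, 0.159],
    [100, 0, 0, -0.01, 0, 0, 0.159],
    [100, 0, 0, -0.01, 0, 0, 0.159],
    [100, 0, 0, -0.01, 0, 0, 0.159],
    [100, 0, 0, 0, 0, 0, 0.158],
    [100, 0, 0, 0, 0, 0, 0.158],
  ],
  force=50,
)

```text
time_s: 1.1
ee_pos: [0.165, 0.5245, 0.2652]
eef_rot: [-3.141, 0.0, 1.562]
force: [0.3, 1.6, 0.6]
grip_width: 0.0941
grip_force: 0.0
```

Request:
servo_tool(
  plan=[
    [100, -0.03, 0.015, 0, 0, 0, 0],
    [100, -0.04, 0.019, 0, 0, 0, 0],
    [100, -0.04, 0.019, 0, 0, 0, 0],
    [100, -0.04, 0.019, 0, 0, 0, 0],
    [100, -0.04, 0.019, 0, 0, 0, 0],
    [100, -0.04, 0.019, 0, 0, 0, 0],
    [100, -0.04, 0.019, 0, 0, 0, 0],
    [100, -0.04, 0.019, 0, 0, 0, 0],
  ],
)

```text
time_s: 2.1
ee_pos: [0.3121, 0.2127, 0.2654]
eef_rot: [-3.142, 0.0, 1.567]
force: [0.0, 0.2, 0.8]
grip_width: 0.0938
grip_force: 0.0
```

Request:
servo_tool(
  plan=[
    [100, -0.04, 0.019, 0, 0, 0, 0],
    [100, -0.04, 0.019, 0, 0, 0, 0],
    [100, -0.04, 0.019, 0, 0, 0, 0],
    [100, -0.04, 0.019, 0, 0, 0.02, 0],
    [100, -0.04, 0.019, 0.02, 0, 0, 0],
    [100, -0.04, 0.019, 0.02, 0, 0, 0],
    [100, -0.04, 0.019, 0.02, 0, 0, 0],
    [100, -0.03, 0.015, 0.02, 0, 0, 0],
  ],
)

```text
time_s: 3.1
ee_pos: [0.4589, -0.0965, 0.1815]
eef_rot: [-3.141, -0.02, 1.566]
force: [0.6, 0.1, 0.1]
grip_width: 0.094
grip_force: 0.0
```

Row 4 carried a stray 0.02 rad turn, so I'll undo it and then take a look with the wrist camera.

Request:
servo_tool(
  plan=[
    [100, 0, 0, 0, 0, -0.02, 0],
    [100, 0, 0, 0, 0, 0, 0],
    [100, 0, 0, 0, 0, 0, 0],
    [100, 0, 0, 0, 0, 0, 0],
    [100, 0, 0, 0, 0, 0, 0],
    [100, 0, 0, 0, 0, 0, 0],
    [100, 0, 0, 0, 0, 0, 0],
    [100, 0, 0, 0, 0, 0, 0],
  ],
)

```text
time_s: 4.1
ee_pos: [0.4586, -0.0949, 0.1825]
eef_rot: [-3.142, -0.0, 1.567]
force: [0.3, 0.0, -0.4]
grip_width: 0.0938
grip_force: 0.0
```

```bash
cat >> h.py <<'E'
def wpts(c):
    "world xyz per pixel, fisheye wrist"
    K=c["mtx"]; v,u=np.mgrid[:400,:640]; a=(u-K[0,2])/K[0,0]; b=(v-K[1,2])/K[1,1]
    th=np.hypot(a,b)+1e-9; s=np.tan(np.minimum(th,1.5))/th; z=c["z_map"]
    p=np.stack([a*s*z,-b*s*z,-z,np.ones_like(z)],-1); return (p@c["pose"].T)[...,:3]
def w2wpx(c,X):
    p=np.linalg.inv(c["pose"])@np.r_[X,1]; x,y,z=p[0],-p[1],-p[2]; r=np.hypot(x,y)+1e-12; th=np.arctan2(r,z); K=c["mtx"]
    return K[0,2]+K[0,0]*th*x/r, K[1,2]+K[1,1]*th*y/r
def near(P,x,y,z0,tol=.004,R=.045):
    m=(abs(P[...,0]-x)<R)&(abs(P[...,1]-y)<R)&(abs(P[...,2]-z0)<tol); q=P[m][:,:2].astype(np.float32)
    if len(q)<20: return None
    (a,b),r=cv2.minEnclosingCircle(q); return np.round([a,b,r,len(q)],4)
TINS=[(.4634,-.1091),(.6014,-.1237),(.4419,-.2367),(.4246,-.3921),(.5627,-.3987)]
E
python3 - <<'E'
from h import *
w=snap("wrist","w0.png",s=1.25); print(w["mtx"],w["pose"].round(4)); o=ctrl.get_obs(); print(o["ee_pos"],o["eef_rot"])
P=wpts(w)
for t in TINS: print(t,near(P,*t,.022),near(pts(np.load("last_side.npz")),*t,.022))
E
```

```text
[[309.70691629   0.         316.23460478]
 [  0.         309.70691629 198.8698133 ]
 [  0.           0.           1.        ]] [[ 1.000e+00  4.500e-03  1.200e-03  4.598e-01]
 [-4.600e-03  9.643e-01  2.648e-01 -1.740e-02]
 [ 1.000e-04 -2.648e-01  9.643e-01  3.618e-01]
 [ 0.000e+00  0.000e+00  0.000e+00  1.000e+00]]
[ 0.45857541 -0.09492445  0.18244181] [-3.14154037e+00 -3.04881518e-05  1.56675945e+00]
(0.4634, -0.1091) [ 4.647e-01 -1.083e-01  3.050e-02  2.054e+03] [ 4.661e-01 -1.060e-01  3.300e-02  1.370e+02]
(0.6014, -0.1237) [ 6.018e-01 -1.233e-01  3.060e-02  1.667e+03] [ 6.03e-01 -1.23e-01  3.11e-02  7.80e+01]
(0.4419, -0.2367) [ 4.425e-01 -2.347e-01  3.020e-02  1.335e+03] [ 4.426e-01 -2.348e-01  3.290e-02  1.140e+02]
(0.4246, -0.3921) [ 4.233e-01 -3.814e-01  2.680e-02  2.530e+02] [ 4.257e-01 -3.890e-01  3.310e-02  9.200e+01]
(0.5627, -0.3987) [ 5.618e-01 -3.722e-01  1.480e-02  4.200e+01] [ 5.649e-01 -3.966e-01  3.530e-02  7.700e+01]
```

View pics/w0.png

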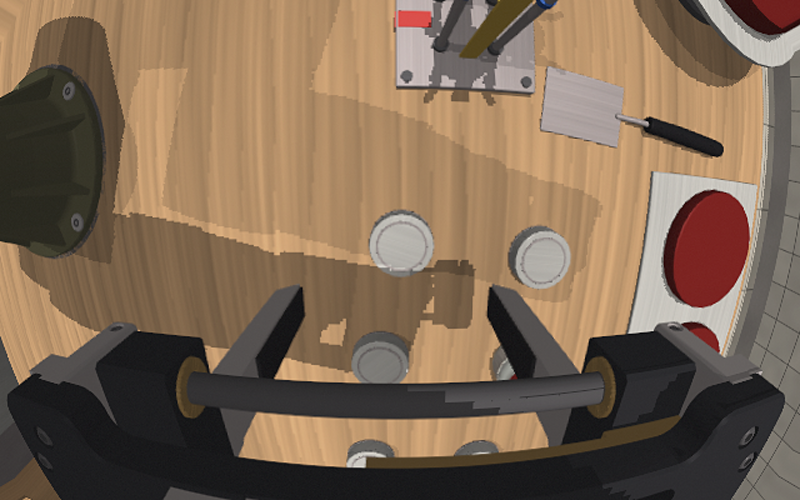

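The wrist view shows the target tin at (402,243), ahead of the open fingers, with its centre at about (0.464, -0.1085). I'll grasp it.

Request:
servo_tool(
  plan=[
    [100, -0.0135, 0.0055, 0.0, 0, 0, 0.004],
    [100, 0, 0, 0.03, 0, 0, 0],
    [100, 0, 0, 0.04, 0, 0, 0],
    [100, 0, 0, 0.04, 0, 0, 0],
    [100, 0, 0, 0.035, 0, 0, 0],
    [100, 0, 0, 0.025, 0, 0, 0],
    [100, 0, 0, 0.009, 0, 0, 0],
    [100, 0, 0, 0, 0, 0, 0],
  ],
)

```text
time_s: 5.15
ee_pos: [0.4642, -0.1088, 0.0035]
eef_rot: [-3.141, -0.0, 1.562]
force: [-0.3, -0.5, -0.3]
grip_width: 0.0941
grip_force: 0.0
```

Request:
servo_tool(
  plan=[
    [55, 0, 0, 0, 0, 0, 0],
    [55, 0, 0, 0, 0, 0, 0],
    [50, 0, 0, 0, 0, 0, 0],
    [50, 0, 0, 0, 0, 0, 0],
    [50, 0, 0, 0, 0, 0, 0],
    [50, 0, 0, 0, 0, 0, 0],
    [50, 0, 0, 0, 0, 0, 0],
    [50, 0, 0, 0, 0, 0, 0],
  ],
  force=40,
)

```text
time_s: 6.15
ee_pos: [0.4642, -0.1085, 0.0037]
eef_rot: [3.141, 0.0, 1.563]
force: [-0.8, 1.3, 5.6]
grip_width: 0.0595
grip_force: 40.0
```

Request:
servo_tool(
  plan=[
    [50, 0, 0, -0.02, 0, 0, 0],
    [50, 0, 0, -0.05, 0, 0, 0],
    [50, 0, 0, -0.05, 0, 0, 0],
    [50, 0, 0, -0.05, 0, 0, 0],
    [50, 0.02, 0.006, -0.04, 0, 0, 0],
    [50, 0.04, 0.011, -0.015, 0, 0, 0],
    [50, 0.04, 0.011, 0, 0, 0, 0],
    [50, 0.04, 0.011, 0, 0, 0, 0],
  ],
)

```text
time_s: 7.15
ee_pos: [0.5043, 0.0325, 0.2284]
eef_rot: [3.142, 0.0, 1.563]
force: [0.7, -0.7, -0.1]
grip_width: 0.0594
grip_force: 40.0
```

Request:
servo_tool(
  plan=[
    [50, 0.04, 0.011, 0, 0, 0, 0],
    [50, 0.0275, 0.01, 0, 0, 0, 0],
    [50, 0, 0, 0, 0, 0, 0],
    [50, 0, 0, 0, 0, 0, 0],
    [50, 0, 0, 0, 0, 0, 0],
    [50, 0, 0, 0, 0, 0, 0],
    [50, 0, 0, 0, 0, 0, 0],
    [50, 0, 0, 0, 0, 0, 0],
  ],
)

```text
time_s: 8.15
ee_pos: [0.5257, 0.0984, 0.2285]
eef_rot: [3.142, 0.0, 1.563]
force: [0.3, 0.3, -0.9]
grip_width: 0.0593
grip_force: 40.0
```

```bash
python3 - <<'E'
from h import *
w=snap("wrist","w1.png",(140,80,540,400),1.9); o=ctrl.get_obs(); print(o["ee_pos"],o["eef_rot"],o["force"])
for X in [(.524,.099,.012),(.469,.099,.012),(.524,.099,.194)]: print(w2wpx(w,X))
for s in [(-1,1),(1,1),(1,-1),(-1,-1)]:
    u,v=w2wpx(w,(.524+s[0]*.03,.099+s[1]*.03,.194)); print("rod",s,(u-140)*1.9,(v-80)*1.9)
E
```

```text
[0.52566401 0.09849494 0.22847679] [3.14157884e+00 2.52382552e-05 1.56268650e+00] [ 0.13002683 -0.82049648 -1.25979758]
(np.float64(314.20393020069747), np.float64(175.33311310530502))
(np.float64(272.23796509995105), np.float64(175.85516048742136))
(np.float64(312.67291911770417), np.float64(222.8454976577567))
rod (-1, 1) 247.1470383688883 196.26794340686084
rod (1, 1) 407.4077889823872 194.81233932045077
rod (1, -1) 403.042278820891 339.92562286675957
rod (-1, -1) 255.26436488733484 340.90813247111834
```

View pics/w1.png

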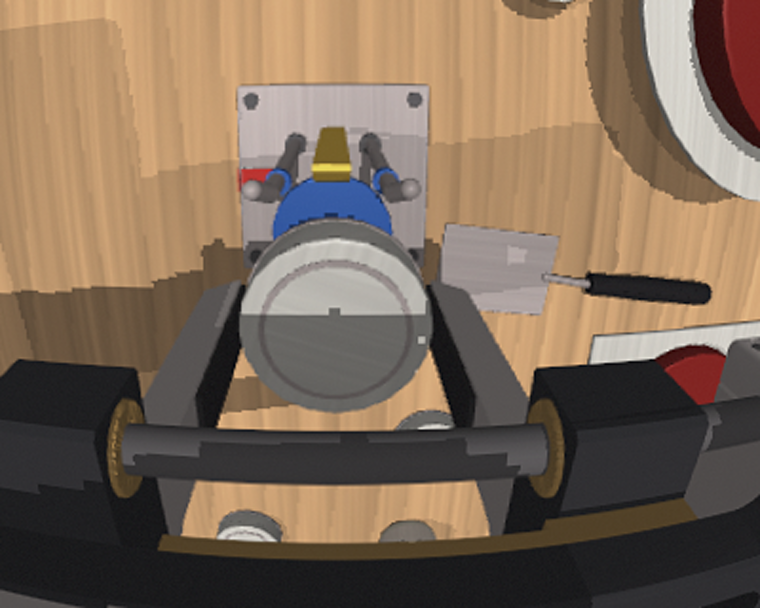

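The tin is held. The far rod tops are at (252,188) and (411,187) in the crop, and the tin's top is centred at about (336,325). I'll take both from the same camera.

```bash
python3 - <<'E'
from h import *
w=np.load("last_wrist.npz"); P=wpts(w)
m=(abs(P[...,0]-.525)<.04)&(abs(P[...,1]-.099)<.04)&(P[...,2]>.24)&(P[...,2]<.26)
q=P[m]; print("tin",np.median(q[:,2]),cv2.minEnclosingCircle(q[:,:2].astype(np.float32)),m.sum())
for s in (-1,1):
    m=(abs(P[...,0]-.525-s*.03)<.012)&(abs(P[...,1]-.129)<.012)&(P[...,2]>.175)&(P[...,2]<.21); q=P[m]
    print("rod",s,m.sum(),q[q[:,2]>.185].mean(0),q[:,2].max())
m=(abs(P[...,0]-.525)<.09)&(P[...,1]>.1)&(P[...,1]<.19)&(P[...,2]>.006)&(P[...,2]<.02); q=P[m]; 
t=q[(q[:,1]>.145)&(q[:,1]<.16)]; print("base x",np.percentile(t[:,0],[0.5,99.5]),"ymax",np.percentile(q[:,1],99.5))
t=np.load("last_top.npz"); P=pts(t)
for a in (-1,1):
  for s in (-1,1):
    m=(abs(P[...,0]-.524-s*.03)<.012)&(abs(P[...,1]-.099-a*.03)<.012)&(P[...,2]>.175)&(P[...,2]<.21); q=P[m];print("top rod",a,s,m.sum(),q.mean(0) if len(q) else 0)
E
```

```text
tin 0.24741440509631463 ((0.5250886678695679, 0.10787595808506012), 0.0399680957198143) 8406
rod -1 190 [0.49637611 0.13091303 0.19153679] 0.19481910183141343
rod 1 189 [0.55405313 0.13045302 0.19145814] 0.1952098654311411
base x [0.4614311  0.58958281] ymax 0.16548107868988446
top rod -1 -1 11 [0.49552507 0.07188658 0.18798187]
top rod -1 1 11 [0.55062372 0.07179446 0.1859575 ]
top rod 1 -1 12 [0.49568616 0.12752928 0.18711257]
top rod 1 1 13 [0.55095891 0.12646542 0.18680699]
```

Request:
servo_tool(
  plan=[
    [50, 0.001, -0.0004, 0, 0, 0, 0.003],
    [50, 0, 0, 0.01, 0, 0, 0],
    [50, 0, 0, 0.01, 0, 0, 0],
    [50, 0, 0, 0.01, 0, 0, 0],
    [50, 0, 0, 0.01, 0, 0, 0],
    [50, 0, 0, 0.01, 0, 0, 0],
    [50, 0, 0, 0.01, 0, 0, 0],
    [50, 0, 0, 0, 0, 0, 0],
  ],
)

```text
time_s: 9.2
ee_pos: [0.525, 0.0996, 0.1677]
eef_rot: [-3.14, 0.0, 1.56]
force: [-0.4, 0.5, -0.3]
grip_width: 0.0589
grip_force: 40.0
```

Request:
servo_tool(
  plan=[
    [50, 0, 0, 0.006, 0, 0, 0],
    [50, 0, 0, 0.006, 0, 0, 0],
    [50, 0, 0, 0.006, 0, 0, 0],
    [50, 0, 0, 0.006, 0, 0, 0],
    [50, 0, 0, 0.006, 0, 0, 0],
    [50, 0, 0, 0.006, 0, 0, 0],
    [50, 0, 0, 0.006, 0, 0, 0],
    [50, 0, 0, 0.001, 0, 0, 0],
  ],
)

```text
time_s: 10.2
ee_pos: [0.5256, 0.0999, 0.1256]
eef_rot: [3.141, -0.001, 1.56]
force: [-1.9, 3.3, 6.9]
grip_width: 0.0593
grip_force: 40.0
```

```bash
python3 - <<'E'
from h import *
w=snap("wrist","w2.png",(200,130,440,330),2.5); o=ctrl.get_obs(); print(o["ee_pos"],o["force"])
P=wpts(w); m=(abs(P[...,0]-.525)<.015)&(abs(P[...,1]-.105)<.015); print(np.percentile(P[m][:,2],[10,50,90]))
E
```

```text
[0.52554538 0.09986012 0.12563616] [-0.98270569  3.52461905  4.13360957]
[0.1441433  0.14521563 0.25092896]
```

View pics/w2.png

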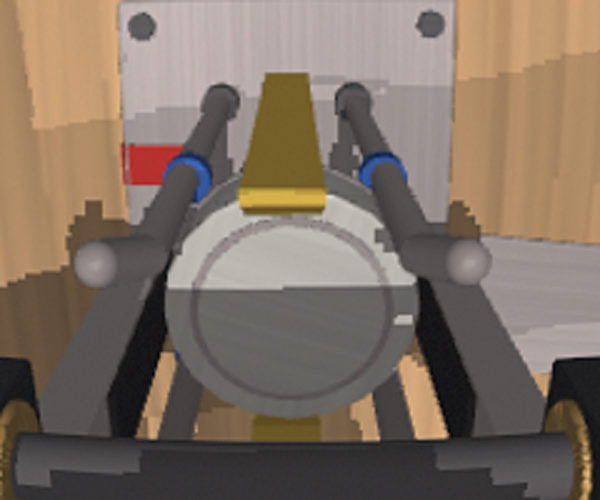

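The tin's top is at 145 mm and the far hook is over its edge. I'll push 2 mm further, release and rise.

Request:
servo_tool(
  plan=[
    [50, 0, 0, 0.002, 0, 0, 0],
    [50, 0, 0, 0, 0, 0, 0],
    [80, 0, 0, 0, 0, 0, 0],
    [80, 0, 0, 0, 0, 0, 0],
    [80, 0, 0, 0, 0, 0, 0],
    [80, 0, 0, -0.01, 0, 0, 0],
    [80, 0, 0, -0.04, 0, 0, 0],
    [80, 0, 0, -0.045, 0, 0, 0],
  ],
)

```text
time_s: 11.25
ee_pos: [0.525, 0.0995, 0.2199]
eef_rot: [-3.141, 0.0, 1.56]
force: [-0.3, 0.1, -0.1]
grip_width: 0.0752
grip_force: 0.0
```

```bash
cat > chk.py <<'E'
from h import *
import sys
o=ctrl.get_obs(); print(o["time_s"],o["ee_pos"].round(4),o["force"].round(1))
w=snap("wrist","wl.png"); W=wpts(w); c=snap("top","tl.png"); P=pts(c)
m=(abs(W[...,0]-.525)<.02)&(abs(W[...,1]-.105)<.012); print("mag top z pct",np.percentile(W[m][:,2],[5,30,50,80]).round(4))
for t in TINS: print(t,"top",near(P,*t,.022),"wrist",near(W,*t,.022))
print("keeper disc",near(P,.470,.309,.008,.003))
E
python3 chk.py
```

```text
11.25 [0.525  0.0995 0.2199] [-0.3  0.1 -0.1]
mag top z pct [0.013  0.1506 0.1509 0.1515]
(0.4634, -0.1091) top None wrist None
(0.6014, -0.1237) top [ 6.016e-01 -1.243e-01  2.990e-02  2.020e+02] wrist [ 6.026e-01 -1.465e-01  1.600e-02  4.800e+01]
(0.4419, -0.2367) top [ 4.416e-01 -2.360e-01  2.960e-02  1.960e+02] wrist [ 4.402e-01 -2.235e-01  2.670e-02  1.000e+02]
(0.4246, -0.3921) top [ 4.253e-01 -3.924e-01  3.020e-02  2.110e+02] wrist None
(0.5627, -0.3987) top [ 5.625e-01 -3.988e-01  3.000e-02  2.020e+02] wrist None
keeper disc [4.730e-01 3.119e-01 5.510e-02 1.710e+02]
```

The tin is hooked at 150 mm. Next is the tin at (0.602, -0.1233).

Request:
servo_tool(
  plan=[
    [100, -0.0228, 0.007, 0, 0, 0, 0.002],
    [100, -0.04, 0.014, 0, 0, 0, 0],
    [100, -0.04, 0.014, 0, 0, 0, 0],
    [100, -0.04, 0.014, 0.01, 0, 0, 0],
    [100, -0.04, 0.014, 0.02, 0, 0, 0],
    [100, -0.04, 0.014, 0.03, 0, 0, 0],
    [100, 0, 0, 0.04, 0, 0, 0],
    [100, 0, 0, 0, 0, 0, 0],
  ],
)

```text
time_s: 12.35
ee_pos: [0.5979, -0.1241, 0.1157]
eef_rot: [-3.136, -0.001, 1.557]
force: [-0.4, 0.7, 0.1]
grip_width: 0.094
grip_force: 0.0
```

Request:
servo_tool(
  plan=[
    [100, 0, 0, 0, 0, 0, 0],
    [100, 0, 0, 0, 0, 0, 0],
    [100, 0, 0, 0.03, 0, 0, 0],
    [100, 0, 0, 0.04, 0, 0, 0],
    [100, 0, 0, 0.03, 0, 0, 0],
    [100, 0, 0, 0.0165, 0, 0, 0],
    [100, 0, 0, 0, 0, 0, 0],
    [100, 0, 0, 0, 0, 0, 0],
  ],
)

```text
time_s: 13.35
ee_pos: [0.6002, -0.1243, 0.0034]
eef_rot: [3.14, 0.0, 1.558]
force: [0.9, -0.5, -1.2]
grip_width: 0.0938
grip_force: 0.0
```

Request:
servo_tool(
  plan=[
    [55, 0, 0, 0, 0, 0, 0],
    [55, 0, 0, 0, 0, 0, 0],
    [50, 0, 0, 0, 0, 0, 0],
    [50, 0, 0, 0, 0, 0, 0],
    [50, 0, 0, 0, 0, 0, 0],
    [50, 0, 0, 0, 0, 0, 0],
    [50, 0, 0, 0, 0, 0, 0],
    [50, 0, 0, 0, 0, 0, 0],
  ],
)

```text
time_s: 14.35
ee_pos: [0.5996, -0.1242, 0.0021]
eef_rot: [3.141, 0.0, 1.558]
force: [0.8, -0.2, 2.6]
grip_width: 0.0595
grip_force: 40.0
```

Request:
servo_tool(
  plan=[
    [50, 0, 0, -0.02, 0, 0, -0.01],
    [50, 0, 0, -0.05, 0, 0, 0],
    [50, 0, 0, -0.05, 0, 0, 0],
    [50, 0, 0, -0.05, 0, 0, 0],
    [50, 0.0232, -0.0077, -0.04, 0, 0, 0],
    [50, 0.04, -0.0134, -0.015, 0, 0, 0],
    [50, 0.04, -0.0134, 0, 0, 0, 0],
    [50, 0.04, -0.0134, 0, 0, 0, 0],
  ],
)

```text
time_s: 15.35
ee_pos: [0.5511, 0.0203, 0.2283]
eef_rot: [3.141, 0.0, 1.568]
force: [0.1, -0.7, -1.0]
grip_width: 0.0594
grip_force: 40.0
```

Request:
servo_tool(
  plan=[
    [50, 0.04, -0.0134, 0, 0, 0, 0],
    [50, 0.04, -0.0134, 0, 0, 0, 0],
    [50, 0, 0, 0, 0, 0, 0],
    [50, 0, 0, 0, 0, 0, 0],
    [50, 0, 0, 0, 0, 0, 0],
    [50, 0, 0, 0, 0, 0, 0],
    [50, 0, 0, 0, 0, 0, 0],
    [50, 0, 0, 0, 0, 0, 0],
  ],
)

```text
time_s: 16.35
ee_pos: [0.5254, 0.0991, 0.2269]
eef_rot: [-3.141, 0.0, 1.568]
force: [-0.2, 0.6, -1.2]
grip_width: 0.0595
grip_force: 40.0
```

Request:
servo_tool(
  plan=[
    [50, 0, -0.0002, 0.01, 0, 0, 0],
    [50, 0, 0, 0.01, 0, 0, 0],
    [50, 0, 0, 0.01, 0, 0, 0],
    [50, 0, 0, 0.01, 0, 0, 0],
    [50, 0, 0, 0.01, 0, 0, 0],
    [50, 0, 0, 0.009, 0, 0, 0],
    [50, 0, 0, 0, 0, 0, 0],
    [50, 0, 0, 0, 0, 0, 0],
  ],
)

```text
time_s: 17.35
ee_pos: [0.5254, 0.0993, 0.1683]
eef_rot: [3.141, -0.0, 1.568]
force: [0.1, 0.4, -0.1]
grip_width: 0.0592
grip_force: 40.0
```

Request:
servo_tool(
  plan=[
    [50, 0, 0, 0.006, 0, 0, 0],
    [50, 0, 0, 0.006, 0, 0, 0],
    [50, 0, 0, 0.006, 0, 0, 0],
    [50, 0, 0, 0.006, 0, 0, 0],
    [50, 0, 0, 0.006, 0, 0, 0],
    [50, 0, 0, 0.006, 0, 0, 0],
    [50, 0, 0, 0.006, 0, 0, 0],
    [50, 0, 0, 0.003, 0, 0, 0],
  ],
)

```text
time_s: 18.35
ee_pos: [0.5259, 0.0994, 0.1233]
eef_rot: [3.14, -0.0, 1.568]
force: [3.0, 1.4, 5.7]
grip_width: 0.0592
grip_force: 40.0
```

```bash
python3 chk.py|head -2
```

```text
18.35 [0.5259 0.0994 0.1233] [3.  1.4 5.7]
mag top z pct [0.0138 0.1439 0.1442 0.1447]
```

Tin top is at 144.2 mm, low enough for the hooks to snap in. I'll release, rise and check.

Request:
servo_tool(
  plan=[
    [50, 0, 0, 0.001, 0, 0, 0],
    [50, 0, 0, 0, 0, 0, 0],
    [80, 0, 0, 0, 0, 0, 0],
    [80, 0, 0, 0, 0, 0, 0],
    [80, 0, 0, 0, 0, 0, 0],
    [80, 0, 0, -0.01, 0, 0, 0],
    [80, 0, 0, -0.04, 0, 0, 0],
    [80, 0, 0, -0.045, 0, 0, 0],
  ],
)

```text
time_s: 19.45
ee_pos: [0.5249, 0.0992, 0.2184]
eef_rot: [-3.141, 0.0, 1.568]
force: [0.9, 0.5, 0.8]
grip_width: 0.0751
grip_force: 0.0
```

```bash
python3 chk.py
```

```text
19.45 [0.5249 0.0992 0.2184] [0.9 0.5 0.8]
mag top z pct [0.1496 0.1507 0.151  0.1516]
(0.4634, -0.1091) top None wrist None
(0.6014, -0.1237) top None wrist None
(0.4419, -0.2367) top [ 4.415e-01 -2.365e-01  2.990e-02  2.060e+02] wrist [ 4.386e-01 -2.249e-01  2.640e-02  1.090e+02]
(0.4246, -0.3921) top [ 4.260e-01 -3.913e-01  3.050e-02  1.990e+02] wrist None
(0.5627, -0.3987) top [ 5.628e-01 -3.980e-01  3.030e-02  2.000e+02] wrist None
keeper disc [4.722e-01 3.120e-01 5.120e-02 1.620e+02]
```

Request:
servo_tool(
  plan=[
    [100, -0.0344, -0.008, 0, 0, 0, 0],
    [100, -0.05, -0.0123, 0, 0, 0, 0],
    [100, -0.05, -0.0123, 0, 0, 0, 0],
    [100, -0.05, -0.0123, 0, 0, 0, 0],
    [100, -0.05, -0.0123, 0, 0, 0, 0],
    [100, -0.05, -0.0123, 0.02, 0, 0, 0],
    [100, -0.05, -0.012, 0.03, 0, 0, 0],
    [100, 0, 0, 0.05, 0, 0, 0],
  ],
)

```text
time_s: 20.55
ee_pos: [0.4423, -0.2379, 0.1168]
eef_rot: [3.139, 0.002, 1.564]
force: [1.5, 0.3, -0.5]
grip_width: 0.0942
grip_force: 0.0
```

Request:
servo_tool(
  plan=[
    [100, 0, 0, 0, 0, 0, 0],
    [100, 0, 0, 0, 0, 0, 0],
    [100, 0, 0, 0, 0, 0, 0],
    [100, 0, 0, 0, 0, 0, 0],
    [100, 0, 0, 0, 0, 0, 0],
    [100, 0, 0, 0, 0, 0, 0],
    [100, 0, 0, 0, 0, 0, 0],
    [100, 0, 0, 0, 0, 0, 0],
  ],
)

```text
time_s: 21.55
ee_pos: [0.4427, -0.2349, 0.1169]
eef_rot: [-3.142, -0.0, 1.568]
force: [-0.2, -0.3, 0.0]
grip_width: 0.0943
grip_force: 0.0
```

```bash
python3 chk.py
```

```text
21.55 [ 0.4427 -0.2349  0.1169] [-0.2 -0.3  0. ]Traceback (most recent call last):
  File "chk.py", line 5, in <module>
    m=(abs(W[...,0]-.525)<.02)&(abs(W[...,1]-.105)<.012); print("mag top z pct",np.percentile(W[m][:,2],[5,30,50,80]).round(4))
                                                                                ~~~~~~~~~~~~~^^^^^^^^^^^^^^^^^^^^^^^^
    return _quantile_unchecked(
        a, q, axis, out, overwrite_input, method, keepdims, weights)
    return _ureduce(a,
                    func=_quantile_ureduce_func,
    ...<5 lines>...
                    overwrite_input=overwrite_input,
                    method=method)
    r = func(a, **kwargs)
    result = _quantile(arr,
                       quantiles=q,
    ...<2 lines>...
                       out=out,
                       weights=wgt)
    slices_having_nans = np.isnan(arr[-1, ...])
                                  ~~~^^^^^^^^^
IndexError: index -1 is out of bounds for axis 0 with size 0
```

```bash
sed -i 's/; print("mag top/\nif m.any(): print("mag top/' chk.py; python3 - <<'E'
from h import *
W=wpts(np.load("last_wrist.npz"));
for t in TINS[2:]: print(near(W,*t,.022))
E
```

```text
[ 4.430e-01 -2.352e-01  3.050e-02  3.097e+03]
[ 4.262e-01 -3.955e-01  2.930e-02  7.300e+02]
[ 5.601e-01 -4.046e-01  2.900e-02  7.050e+02]
```

Request:
servo_tool(
  plan=[
    [100, -0.0003, 0, 0.01, 0, 0, 0],
    [100, 0, 0, 0.03, 0, 0, 0],
    [100, 0, 0, 0.04, 0, 0, 0],
    [100, 0, 0, 0.025, 0, 0, 0],
    [100, 0, 0, 0.0085, 0, 0, 0],
    [100, 0, 0, 0, 0, 0, 0],
    [55, 0, 0, 0, 0, 0, 0],
    [55, 0, 0, 0, 0, 0, 0],
  ],
)

```text
time_s: 22.65
ee_pos: [0.4431, -0.2355, 0.0043]
eef_rot: [3.14, 0.001, 1.568]
force: [-0.6, -0.1, -0.2]
grip_width: 0.0772
grip_force: 0.0
```

Request:
servo_tool(
  plan=[
    [50, 0, 0, 0, 0, 0, 0],
    [50, 0, 0, 0, 0, 0, 0],
    [50, 0, 0, 0, 0, 0, 0],
    [50, 0, 0, 0, 0, 0, 0],
    [50, 0, 0, 0, 0, 0, 0],
    [50, 0, 0, 0, 0, 0, 0],
    [50, 0, 0, -0.02, 0, 0, 0],
    [50, 0, 0, -0.05, 0, 0, 0],
  ],
)

```text
time_s: 23.65
ee_pos: [0.4415, -0.2345, 0.0725]
eef_rot: [-3.138, -0.002, 1.568]
force: [0.4, 0.3, -1.0]
grip_width: 0.059
grip_force: 40.0
```

Request:
servo_tool(
  plan=[
    [50, 0, 0, -0.05, 0, 0, 0],
    [50, 0, 0, -0.05, 0, 0, 0],
    [50, 0.0146, 0.0038, -0.04, 0, 0, 0],
    [50, 0.04, 0.0097, -0.015, 0, 0, 0],
    [50, 0.04, 0.0097, 0, 0, 0, 0],
    [50, 0.04, 0.0097, 0, 0, 0, 0],
    [50, 0.04, 0.0097, 0, 0, 0, 0],
    [50, 0.04, 0.0097, 0, 0, 0, 0],
  ],
)

```text
time_s: 24.65
ee_pos: [0.4957, -0.0194, 0.2282]
eef_rot: [-3.141, 0.0, 1.568]
force: [0.1, -0.9, -0.6]
grip_width: 0.0599
grip_force: 40.0
```

Request:
servo_tool(
  plan=[
    [50, 0.04, 0.0097, 0, 0, 0, 0],
    [50, 0.04, 0.0097, 0, 0, 0, 0],
    [50, 0.04, 0.0097, 0, 0, 0, 0],
    [50, 0, 0, 0, 0, 0, 0],
    [50, 0, 0, 0, 0, 0, 0],
    [50, 0, 0, 0, 0, 0, 0],
    [50, 0, 0, 0, 0, 0, 0],
    [50, 0, 0, 0, 0, 0, 0],
  ],
)

```text
time_s: 25.65
ee_pos: [0.5251, 0.0987, 0.2285]
eef_rot: [3.142, -0.0, 1.567]
force: [-0.4, 0.2, -1.4]
grip_width: 0.0592
grip_force: 40.0
```

Request:
servo_tool(
  plan=[
    [50, 0.0006, 0.0001, 0.01, 0, 0, 0],
    [50, 0, 0, 0.01, 0, 0, 0],
    [50, 0, 0, 0.01, 0, 0, 0],
    [50, 0, 0, 0.01, 0, 0, 0],
    [50, 0, 0, 0.01, 0, 0, 0],
    [50, 0, 0, 0.01, 0, 0, 0],
    [50, 0, 0, 0, 0, 0, 0],
    [50, 0, 0, 0, 0, 0, 0],
  ],
)

```text
time_s: 26.65
ee_pos: [0.5249, 0.0998, 0.1683]
eef_rot: [-3.141, -0.0, 1.568]
force: [-2.5, 2.1, -3.4]
grip_width: 0.0592
grip_force: 40.0
```

Request:
servo_tool(
  plan=[
    [50, 0, 0, 0.006, 0, 0, 0],
    [50, 0, 0, 0.006, 0, 0, 0],
    [50, 0, 0, 0.006, 0, 0, 0],
    [50, 0, 0, 0.006, 0, 0, 0],
    [50, 0, 0, 0.006, 0, 0, 0],
    [50, 0, 0, 0.006, 0, 0, 0],
    [50, 0, 0, 0.006, 0, 0, 0],
    [50, 0, 0, 0.002, 0, 0, 0],
  ],
)

```text
time_s: 27.65
ee_pos: [0.5257, 0.1005, 0.126]
eef_rot: [3.139, -0.001, 1.568]
force: [-7.3, 7.1, 13.0]
grip_width: 0.0591
grip_force: 40.0
```

```bash
python3 chk.py|head -2
```

```text
27.65 [0.5257 0.1005 0.126 ] [-7.3  7.1 13. ]
mag top z pct [0.144  0.145  0.1453 0.1458]
```

Request:
servo_tool(
  plan=[
    [50, 0, 0, 0.002, 0, 0, 0],
    [50, 0, 0, 0, 0, 0, 0],
    [80, 0, 0, 0, 0, 0, 0],
    [80, 0, 0, 0, 0, 0, 0],
    [80, 0, 0, 0, 0, 0, 0],
    [80, 0, 0, -0.01, 0, 0, 0],
    [80, 0, 0, -0.04, 0, 0, 0],
    [80, 0, 0, -0.045, 0, 0, 0],
  ],
)

```text
time_s: 28.75
ee_pos: [0.525, 0.0996, 0.219]
eef_rot: [-3.141, 0.0, 1.568]
force: [0.2, 0.4, 0.7]
grip_width: 0.0752
grip_force: 0.0
```

```bash
python3 chk.py
```

```text
28.75 [0.525  0.0996 0.219 ] [0.2 0.4 0.7]
mag top z pct [0.1499 0.1507 0.151  0.1516]
(0.4634, -0.1091) top None wrist None
(0.6014, -0.1237) top None wrist None
(0.4419, -0.2367) top None wrist None
(0.4246, -0.3921) top [ 4.248e-01 -3.918e-01  3.020e-02  2.120e+02] wrist None
(0.5627, -0.3987) top [ 5.625e-01 -3.988e-01  3.020e-02  2.050e+02] wrist None
keeper disc [4.767e-01 3.094e-01 5.300e-02 1.650e+02]
```

Request:
servo_tool(
  plan=[
    [100, -0.0306, -0.0054, 0, 0, 0, 0],
    [100, -0.046, -0.0092, 0, 0, 0, 0],
    [100, -0.046, -0.0092, 0, 0, 0, 0],
    [100, -0.046, -0.0092, 0, 0, 0, 0],
    [100, -0.046, -0.0092, 0, 0, 0, 0],
    [100, -0.046, -0.0092, 0, 0, 0, 0],
    [100, -0.046, -0.0092, 0, 0, 0, 0],
    [100, -0.046, -0.0092, 0, 0, 0, 0],
  ],
)

```text
time_s: 29.85
ee_pos: [0.4537, -0.2541, 0.2175]
eef_rot: [-3.142, 0.0, 1.568]
force: [0.3, 0.1, -0.5]
grip_width: 0.094
grip_force: 0.0
```

Request:
servo_tool(
  plan=[
    [100, -0.046, -0.0092, 0.02, 0, 0, 0],
    [100, -0.046, -0.0092, 0.03, 0, 0, 0],
    [100, -0.046, -0.0092, 0.04, 0, 0, 0],
    [100, 0, 0, 0.01, 0, 0, 0],
    [100, 0, 0, 0, 0, 0, 0],
    [100, 0, 0, 0, 0, 0, 0],
    [100, 0, 0, 0, 0, 0, 0],
    [100, 0, 0, 0, 0, 0, 0],
  ],
)

```text
time_s: 30.85
ee_pos: [0.4267, -0.3903, 0.1182]
eef_rot: [3.141, 0.001, 1.568]
force: [-0.3, 0.3, 0.1]
grip_width: 0.0938
grip_force: 0.0
```

```bash
python3 chk.py
```

```text
30.85 [ 0.4267 -0.3903  0.1182] [-0.3  0.3  0.1]
(0.4634, -0.1091) top None wrist None
(0.6014, -0.1237) top None wrist None
(0.4419, -0.2367) top None wrist None
(0.4246, -0.3921) top [ 4.254e-01 -3.918e-01  3.030e-02  1.760e+02] wrist [ 4.261e-01 -3.917e-01  3.030e-02  3.061e+03]
(0.5627, -0.3987) top [ 5.628e-01 -3.991e-01  3.000e-02  2.110e+02] wrist [ 5.630e-01 -3.987e-01  3.040e-02  2.373e+03]
keeper disc [4.686e-01 3.075e-01 5.750e-02 1.590e+02]
```

Request:
servo_tool(
  plan=[
    [100, -0.0013, -0.0004, 0.01, 0, 0, 0],
    [100, 0, 0, 0.03, 0, 0, 0],
    [100, 0, 0, 0.04, 0, 0, 0],
    [100, 0, 0, 0.025, 0, 0, 0],
    [100, 0, 0, 0.0097, 0, 0, 0],
    [100, 0, 0, 0, 0, 0, 0],
    [55, 0, 0, 0, 0, 0, 0],
    [55, 0, 0, 0, 0, 0, 0],
  ],
)

```text
time_s: 31.95
ee_pos: [0.4263, -0.3922, 0.0036]
eef_rot: [3.141, 0.001, 1.568]
force: [-0.9, 0.0, 0.3]
grip_width: 0.0773
grip_force: 0.0
```

Request:
servo_tool(
  plan=[
    [50, 0, 0, 0, 0, 0, 0],
    [50, 0, 0, 0, 0, 0, 0],
    [50, 0, 0, 0, 0, 0, 0],
    [50, 0, 0, 0, 0, 0, 0],
    [50, 0, 0, 0, 0, 0, 0],
    [50, 0, 0, 0, 0, 0, 0],
    [50, 0, 0, 0, 0, 0, 0],
    [50, 0, 0, 0, 0, 0, 0],
  ],
)

```text
time_s: 32.95
ee_pos: [0.426, -0.392, 0.003]
eef_rot: [3.141, 0.0, 1.568]
force: [-1.1, 1.0, 5.0]
grip_width: 0.0595
grip_force: 40.0
```

Request:
servo_tool(
  plan=[
    [50, 0, 0, -0.02, 0, 0, 0],
    [50, 0, 0, -0.05, 0, 0, 0],
    [50, 0, 0, -0.05, 0, 0, 0],
    [50, 0, 0, -0.05, 0, 0, 0],
    [50, 0.02, 0.004, -0.04, 0, 0, 0],
    [50, 0.04, 0.008, -0.015, 0, 0, 0],
    [50, 0.043, 0.0086, 0, 0, 0, 0],
    [50, 0.043, 0.0086, 0, 0, 0, 0],
  ],
)

```text
time_s: 33.95
ee_pos: [0.4555, -0.2446, 0.229]
eef_rot: [3.141, 0.001, 1.568]
force: [-0.3, -0.6, -1.0]
grip_width: 0.0594
grip_force: 40.0
```

Request:
servo_tool(
  plan=[
    [50, 0.043, 0.0086, 0, 0, 0, 0],
    [50, 0.043, 0.0086, 0, 0, 0, 0],
    [50, 0.043, 0.0086, 0, 0, 0, 0],
    [50, 0.043, 0.0086, 0, 0, 0, 0],
    [50, 0.043, 0.0086, 0, 0, 0, 0],
    [50, 0.043, 0.0086, 0, 0, 0, 0],
    [50, 0.043, 0.0086, 0, 0, 0, 0],
    [50, 0.044, 0.0084, 0, 0, 0, 0],
  ],
)

```text
time_s: 34.95
ee_pos: [0.5251, 0.1003, 0.2289]
eef_rot: [3.141, -0.0, 1.568]
force: [0.3, -0.1, -1.0]
grip_width: 0.0593
grip_force: 40.0
```

Request:
servo_tool(
  plan=[
    [50, 0, 0, 0, 0, 0, 0],
    [50, 0, 0, 0, 0, 0, 0],
    [50, 0, 0, 0, 0, 0, 0],
    [50, 0, 0, 0, 0, 0, 0],
    [50, 0, 0, 0, 0, 0, 0],
    [50, 0, 0, 0, 0, 0, 0],
    [50, 0, 0, 0, 0, 0, 0],
    [50, 0, 0, 0, 0, 0, 0],
  ],
)

```text
time_s: 35.95
ee_pos: [0.5252, 0.0988, 0.2277]
eef_rot: [-3.141, 0.0, 1.568]
force: [1.1, 0.4, 0.2]
grip_width: 0.0593
grip_force: 40.0
```

Request:
servo_tool(
  plan=[
    [50, 0.0003, 0, 0.01, 0, 0, 0],
    [50, 0, 0, 0.01, 0, 0, 0],
    [50, 0, 0, 0.01, 0, 0, 0],
    [50, 0, 0, 0.01, 0, 0, 0],
    [50, 0, 0, 0.01, 0, 0, 0],
    [50, 0, 0, 0.01, 0, 0, 0],
    [50, 0, 0, 0, 0, 0, 0],
    [50, 0, 0, 0, 0, 0, 0],
  ],
)

```text
time_s: 36.95
ee_pos: [0.5249, 0.0993, 0.1676]
eef_rot: [-3.141, -0.0, 1.568]
force: [-3.0, 3.1, -2.6]
grip_width: 0.059
grip_force: 40.0
```

Request:
servo_tool(
  plan=[
    [50, 0, 0, 0.006, 0, 0, 0],
    [50, 0, 0, 0.006, 0, 0, 0],
    [50, 0, 0, 0.006, 0, 0, 0],
    [50, 0, 0, 0.006, 0, 0, 0],
    [50, 0, 0, 0.006, 0, 0, 0],
    [50, 0, 0, 0.006, 0, 0, 0],
    [50, 0, 0, 0.006, 0, 0, 0],
    [50, 0, 0, 0.002, 0, 0, 0],
  ],
)

```text
time_s: 37.95
ee_pos: [0.5257, 0.0998, 0.1251]
eef_rot: [3.139, -0.001, 1.568]
force: [-5.9, 5.7, 12.0]
grip_width: 0.0596
grip_force: 40.0
```

```bash
python3 chk.py|head -2
```

```text
37.95 [0.5257 0.0998 0.1251] [-5.9  5.7 12. ]
mag top z pct [0.1443 0.145  0.1454 0.1459]
```

Request:
servo_tool(
  plan=[
    [50, 0, 0, 0.002, 0, 0, 0],
    [50, 0, 0, 0, 0, 0, 0],
    [80, 0, 0, 0, 0, 0, 0],
    [80, 0, 0, 0, 0, 0, 0],
    [80, 0, 0, 0, 0, 0, 0],
    [80, 0, 0, -0.01, 0, 0, 0],
    [80, 0, 0, -0.04, 0, 0, 0],
    [80, 0, 0, -0.045, 0, 0, 0],
  ],
)

```text
time_s: 39.05
ee_pos: [0.525, 0.099, 0.2183]
eef_rot: [-3.141, 0.0, 1.568]
force: [0.7, -0.1, 0.5]
grip_width: 0.0752
grip_force: 0.0
```

```bash
python3 chk.py
```

```text
39.05 [0.525  0.099  0.2183] [ 0.7 -0.1  0.5]
mag top z pct [0.1499 0.1507 0.1511 0.1516]
(0.4634, -0.1091) top None wrist None
(0.6014, -0.1237) top None wrist None
(0.4419, -0.2367) top None wrist None
(0.4246, -0.3921) top None wrist None
(0.5627, -0.3987) top [ 5.625e-01 -3.984e-01  3.000e-02  2.060e+02] wrist None
keeper disc [4.734e-01 3.094e-01 5.430e-02 1.590e+02]
```

Request:
servo_tool(
  plan=[
    [100, -0.037, 0.0034, 0, 0, 0, 0],
    [100, -0.046, 0.0036, 0, 0, 0, 0],
    [100, -0.046, 0.0036, 0, 0, 0, 0],
    [100, -0.046, 0.0036, 0, 0, 0, 0],
    [100, -0.046, 0.0036, 0, 0, 0, 0],
    [100, -0.046, 0.0036, 0, 0, 0, 0],
    [100, -0.046, 0.0036, 0, 0, 0, 0],
    [100, -0.046, 0.0036, 0, 0, 0, 0],
  ],
)

```text
time_s: 40.15
ee_pos: [0.5526, -0.2615, 0.2167]
eef_rot: [-3.141, -0.0, 1.568]
force: [0.4, 0.3, 0.1]
grip_width: 0.0939
grip_force: 0.0
```

Request:
servo_tool(
  plan=[
    [100, -0.046, 0.0036, 0, 0, 0, 0],
    [100, -0.046, 0.0036, 0.03, 0, 0, 0],
    [100, -0.046, 0.0036, 0.04, 0, 0, 0],
    [100, 0, 0, 0.03, 0, 0, 0],
    [100, 0, 0, 0, 0, 0, 0],
    [100, 0, 0, 0, 0, 0, 0],
    [100, 0, 0, 0, 0, 0, 0],
    [100, 0, 0, 0, 0, 0, 0],
  ],
)

```text
time_s: 41.15
ee_pos: [0.5635, -0.3979, 0.118]
eef_rot: [3.14, 0.001, 1.568]
force: [-0.5, 0.0, 0.7]
grip_width: 0.0942
grip_force: 0.0
```

```bash
python3 chk.py
```

```text
41.15 [ 0.5635 -0.3979  0.118 ] [-0.5  0.   0.7]
(0.4634, -0.1091) top None wrist None
(0.6014, -0.1237) top None wrist None
(0.4419, -0.2367) top None wrist None
(0.4246, -0.3921) top None wrist None
(0.5627, -0.3987) top [ 5.628e-01 -3.978e-01  2.960e-02  1.190e+02] wrist [ 5.635e-01 -3.984e-01  3.030e-02  3.088e+03]
keeper disc [4.669e-01 3.075e-01 5.770e-02 1.790e+02]
```

Request:
servo_tool(
  plan=[
    [100, -0.0004, 0, 0.01, 0, 0, 0],
    [100, 0, 0, 0.03, 0, 0, 0],
    [100, 0, 0, 0.04, 0, 0, 0],
    [100, 0, 0, 0.025, 0, 0, 0],
    [100, 0, 0, 0.0095, 0, 0, 0],
    [100, 0, 0, 0, 0, 0, 0],
    [55, 0, 0, 0, 0, 0, 0],
    [55, 0, 0, 0, 0, 0, 0],
  ],
)

```text
time_s: 42.25
ee_pos: [0.5633, -0.3985, 0.0028]
eef_rot: [3.141, 0.001, 1.568]
force: [-0.8, -0.7, 0.8]
grip_width: 0.0772
grip_force: 0.0
```

Request:
servo_tool(
  plan=[
    [50, 0, 0, 0, 0, 0, 0],
    [50, 0, 0, 0, 0, 0, 0],
    [50, 0, 0, 0, 0, 0, 0],
    [50, 0, 0, 0, 0, 0, 0],
    [50, 0, 0, 0, 0, 0, 0],
    [50, 0, 0, 0, 0, 0, 0],
    [50, 0, 0, 0, 0, 0, 0],
    [50, 0, 0, 0, 0, 0, 0],
  ],
)

```text
time_s: 43.25
ee_pos: [0.5632, -0.3984, 0.0024]
eef_rot: [3.141, 0.0, 1.568]
force: [0.1, 0.5, 3.6]
grip_width: 0.0591
grip_force: 40.0
```

Request:
servo_tool(
  plan=[
    [50, 0, 0, -0.02, 0, 0, 0],
    [50, 0, 0, -0.05, 0, 0, 0],
    [50, 0, 0, -0.05, 0, 0, 0],
    [50, 0, 0, -0.05, 0, 0, 0],
    [50, 0.02, -0.001, -0.04, 0, 0, 0],
    [50, 0.04, -0.0034, -0.015, 0, 0, 0],
    [50, 0.043, -0.0035, 0, 0, 0, 0],
    [50, 0.043, -0.0035, 0, 0, 0, 0],
  ],
)

```text
time_s: 44.25
ee_pos: [0.5518, -0.251, 0.2286]
eef_rot: [3.14, 0.001, 1.568]
force: [1.2, -0.0, -0.9]
grip_width: 0.0591
grip_force: 40.0
```

Request:
servo_tool(
  plan=[
    [50, 0.044, -0.0035, 0, 0, 0, 0],
    [50, 0.044, -0.0035, 0, 0, 0, 0],
    [50, 0.044, -0.0035, 0, 0, 0, 0],
    [50, 0.044, -0.0035, 0, 0, 0, 0],
    [50, 0.044, -0.0035, 0, 0, 0, 0],
    [50, 0.044, -0.0035, 0, 0, 0, 0],
    [50, 0.044, -0.0035, 0, 0, 0, 0],
    [50, 0.0436, -0.0035, 0, 0, 0, 0],
  ],
)

```text
time_s: 45.25
ee_pos: [0.5248, 0.1007, 0.2285]
eef_rot: [3.14, -0.0, 1.568]
force: [0.5, -0.0, 0.6]
grip_width: 0.0595
grip_force: 40.0
```

Request:
servo_tool(
  plan=[
    [50, 0, 0, 0, 0, 0, 0],
    [50, 0, 0, 0, 0, 0, 0],
    [50, 0, 0, 0, 0, 0, 0],
    [50, 0, 0, 0, 0, 0, 0],
    [50, 0, 0, 0, 0, 0, 0],
    [50, 0, 0, 0, 0, 0, 0],
    [50, 0, 0, 0, 0, 0, 0],
    [50, 0, 0, 0, 0, 0, 0],
  ],
)

```text
time_s: 46.25
ee_pos: [0.5252, 0.0994, 0.2272]
eef_rot: [-3.142, 0.0, 1.568]
force: [-0.7, -1.0, -0.3]
grip_width: 0.0595
grip_force: 40.0
```

Request:
servo_tool(
  plan=[
    [50, -0.0002, 0, 0.01, 0, 0, 0],
    [50, 0, 0, 0.01, 0, 0, 0],
    [50, 0, 0, 0.01, 0, 0, 0],
    [50, 0, 0, 0.01, 0, 0, 0],
    [50, 0, 0, 0.01, 0, 0, 0],
    [50, 0, 0, 0.01, 0, 0, 0],
    [50, 0, 0, 0, 0, 0, 0],
    [50, 0, 0, 0, 0, 0, 0],
  ],
)

```text
time_s: 47.25
ee_pos: [0.5248, 0.0993, 0.167]
eef_rot: [-3.14, -0.0, 1.568]
force: [-3.7, 3.1, -3.4]
grip_width: 0.0594
grip_force: 40.0
```

Request:
servo_tool(
  plan=[
    [50, 0, 0, 0.006, 0, 0, 0],
    [50, 0, 0, 0.006, 0, 0, 0],
    [50, 0, 0, 0.006, 0, 0, 0],
    [50, 0, 0, 0.006, 0, 0, 0],
    [50, 0, 0, 0.006, 0, 0, 0],
    [50, 0, 0, 0.006, 0, 0, 0],
    [50, 0, 0, 0.006, 0, 0, 0],
    [50, 0, 0, 0.002, 0, 0, 0],
  ],
)

```text
time_s: 48.25
ee_pos: [0.5257, 0.0999, 0.1248]
eef_rot: [3.14, -0.001, 1.568]
force: [-7.8, 6.9, 13.1]
grip_width: 0.0591
grip_force: 40.0
```

```bash
python3 chk.py|head -2
```

```text
48.25 [0.5257 0.0999 0.1248] [-7.8  6.9 13.1]
mag top z pct [0.1448 0.1455 0.1459 0.1464]
```

Request:
servo_tool(
  plan=[
    [50, 0, 0, 0.002, 0, 0, 0],
    [50, 0, 0, 0, 0, 0, 0],
    [80, 0, 0, 0, 0, 0, 0],
    [80, 0, 0, 0, 0, 0, 0],
    [80, 0, 0, 0, 0, 0, 0],
    [80, 0, 0, -0.01, 0, 0, 0],
    [80, 0, 0, -0.04, 0, 0, 0],
    [80, 0, 0, -0.045, 0, 0, 0],
  ],
)

```text
time_s: 49.35
ee_pos: [0.525, 0.099, 0.2178]
eef_rot: [-3.141, 0.0, 1.568]
force: [0.1, 0.3, 0.5]
grip_width: 0.0752
grip_force: 0.0
```

```bash
python3 - <<'E'
from h import *
o=ctrl.get_obs(); print(o["time_s"],o["ee_pos"],o["force"])
w=snap("wrist","w5.png",(240,20,540,245),2.6); W=wpts(w)
m=(abs(W[...,0]-.525)<.02)&(abs(W[...,1]-.105)<.012); print(np.percentile(W[m][:,2],[5,50,80]))
c=snap("top","t5.png",(190,190,290,270),4)
# keeper: bar top at z .034 
for n,P in(("top",pts(c)),("wrist",W)):
    m=(abs(P[...,0]-.47)<.05)&(abs(P[...,1]-.309)<.05)&(abs(P[...,2]-.034)<.003); q=P[m][:,:2].astype(np.float32)
    if len(q)>4: print(n,len(q),cv2.minAreaRect(q),np.median(q,0))
    im=np.load("last_%s.npz"%n)["pixels"]; h=cv2.cvtColor(im,cv2.COLOR_RGB2HSV)
    r=((h[...,0]<8)|(h[...,0]>172))&(h[...,1]>140)&(abs(P[...,0]-.47)<.06)&(abs(P[...,1]-.309)<.06)&(P[...,2]<.02)
    print("tab",r.sum(),P[r].mean(0) if r.any() else 0)
E
```

```text
49.35 [0.52498765 0.0990032  0.21779473] [0.11726462 0.26448114 0.54539245]
[0.14993582 0.1510887  0.15164203]
top 29 ((0.47486114501953125, 0.3138978183269501), (0.013899312354624271, 0.027129901573061943), 60.08195877075195) [0.4733289  0.31304172]
tab 23 [0.4594964  0.2821443  0.00723969]
wrist 236 ((0.476439893245697, 0.31560614705085754), (0.01455864030867815, 0.03047904558479786), 63.699424743652344) [0.47804308 0.31416255]
tab 151 [0.46070717 0.28265465 0.00787489]
```

View pics/t5.png

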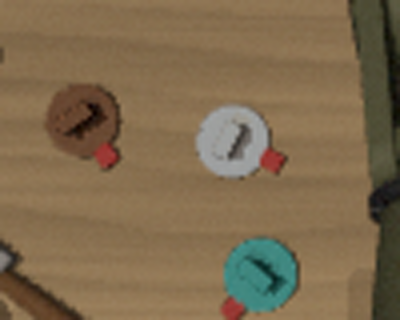

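The crop shows the white keeper at (233,142) with its tab at (272,160). The brown and turquoise decoys are clear of it. All five tins are hooked at 150 mm, so I'll go to the keeper at about (0.4755, 0.3145), yaw 1.112.

Request:
servo_tool(
  plan=[
    [45, 0.0305, -0.007, 0, 0, 0, 0],
    [45, 0.037, -0.0086, 0, 0, 0, 0],
    [45, 0.037, -0.0086, 0, 0, 0, 0],
    [45, 0.037, -0.0086, 0, 0, 0, 0],
    [45, 0.037, -0.0086, 0, 0, 0, 0],
    [45, 0.037, -0.0086, 0, 0, 0, 0],
    [45, 0, 0, 0, 0, 0, 0],
    [45, 0, 0, 0, 0, 0, 0],
  ],
)

```text
time_s: 50.45
ee_pos: [0.4759, 0.3142, 0.2161]
eef_rot: [-3.141, 0.0, 1.568]
force: [0.2, -0.0, -0.3]
grip_width: 0.0422
grip_force: 0.0
```

Request:
servo_tool(
  plan=[
    [45, 0, 0, 0, 0, 0, -0.16],
    [45, 0, 0, 0.01, 0, 0, -0.16],
    [45, 0, 0, 0.02, 0, 0, -0.16],
    [45, 0, 0, 0.02, 0, 0, -0.16],
    [45, 0, 0, 0.02, 0, 0, -0.16],
    [45, 0, 0, 0.02, 0, 0, -0.16],
    [45, 0, 0, 0.01, 0, 0, -0.155],
    [45, 0, 0, 0, 0, 0, 0],
  ],
)

```text
time_s: 51.45
ee_pos: [0.476, 0.3136, 0.1158]
eef_rot: [-3.141, -0.001, 2.681]
force: [0.3, -0.7, 0.0]
grip_width: 0.0422
grip_force: 0.0
```

```bash
cat > kp.py <<'E'
from h import *
o=ctrl.get_obs(); print(o["time_s"],o["ee_pos"],o["eef_rot"])
w=snap("wrist","w6.png",(140,80,540,400),1.9); W=wpts(w); c=snap("top","t6.png")
for n,P in(("top",pts(c)),("wrist",W)):
    m=(abs(P[...,0]-.475)<.03)&(abs(P[...,1]-.314)<.03)&(abs(P[...,2]-.034)<.003); q=P[m][:,:2].astype(np.float32)
    if len(q)>4: print(n,len(q),cv2.minAreaRect(q))
    h=cv2.cvtColor(np.load("last_%s.npz"%n)["pixels"],cv2.COLOR_RGB2HSV)
    r=((h[...,0]<8)|(h[...,0]>172))&(h[...,1]>140)&(abs(P[...,0]-.47)<.06)&(abs(P[...,1]-.309)<.06)&(P[...,2]<.02)
    print("tab",r.sum(),P[r].mean(0) if r.any() else 0)
E
sleep 1; python3 kp.py
```

```text
51.45 [0.47599216 0.31362544 0.11578989] [-3.14054109e+00 -6.00733279e-04  2.68052899e+00]
tab 0 0
wrist 513 ((0.47610029578208923, 0.3166946470737457), (0.013391113840043545, 0.02951180934906006), 63.310611724853516)
tab 253 [0.4594397  0.28366391 0.0079586 ]
```

View pics/w6.png

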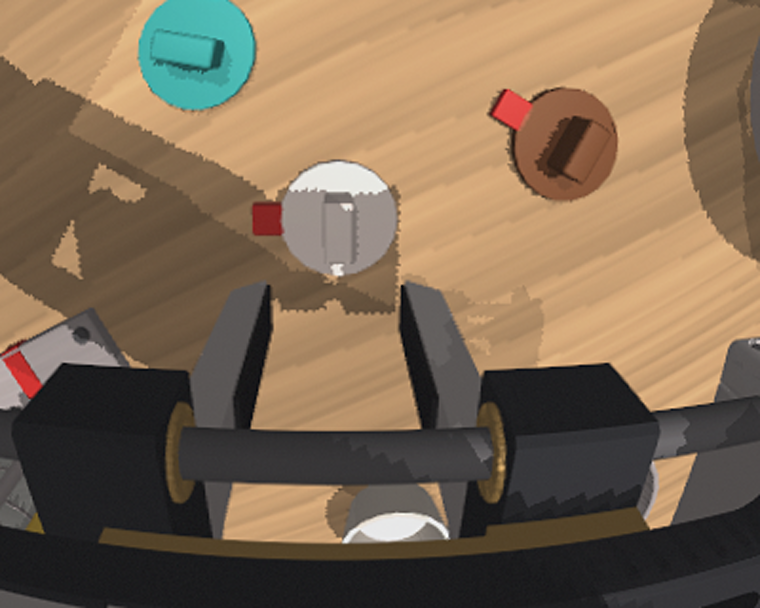

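The keeper's disc is centred at (339,218) with its tab to the left, along the gripper's closing line. I'll measure the disc directly.

```bash
python3 - <<'E'
from h import *
w=np.load("last_wrist.npz"); P=wpts(w); h=cv2.cvtColor(w["pixels"],cv2.COLOR_RGB2HSV)
m=(h[...,1]<45)&(np.hypot(P[...,0]-.4755,P[...,1]-.315)<.04)&(abs(P[...,2]-.008)<.003)
q=P[m][:,:2].astype(np.float32); c,r=cv2.minEnclosingCircle(q); print(c,r,m.sum(),np.percentile(P[m][:,2],[5,95]))
c=np.array(c)
# tool-frame offset from the TCP
o=ctrl.get_obs(); from scipy.spatial.transform import Rotation as R
print(R.from_euler("xyz",o["eef_rot"]).as_matrix().T@(np.r_[c,.01]-o["ee_pos"]))
t=np.array([.45944,.28366]); print(np.degrees(np.arctan2(*(c-t)[::-1])))
E
```

```text
(0.47575923800468445, 0.31588467955589294) 0.030112076550722122 2242 [0.00703458 0.00925754]
[0.00126911 0.00116269 0.1068437 ]
63.141411683749816
```

Request:
servo_tool(
  plan=[
    [45, 0.0013, 0.0012, 0.01, 0, 0, 0],
    [45, 0, 0, 0.03, 0, 0, 0],
    [45, 0, 0, 0.03, 0, 0, 0],
    [45, 0, 0, 0.02, 0, 0, 0],
    [45, 0, 0, 0.01, 0, 0, 0],
    [45, 0, 0, 0.005, 0, 0, 0],
    [45, 0, 0, 0, 0, 0, 0],
    [45, 0, 0, 0, 0, 0, 0],
  ],
)

```text
time_s: 52.55
ee_pos: [0.4755, 0.3167, 0.0119]
eef_rot: [3.141, 0.001, 2.683]
force: [0.1, 0.6, 0.7]
grip_width: 0.0422
grip_force: 0.0
```

Request:
servo_tool(
  plan=[
    [10, 0, 0, 0, 0, 0, 0],
    [5, 0, 0, 0, 0, 0, 0],
    [5, 0, 0, 0, 0, 0, 0],
    [5, 0, 0, 0, 0, 0, 0],
    [5, 0, 0, 0, 0, 0, 0],
    [5, 0, 0, 0, 0, 0, 0],
    [5, 0, 0, 0, 0, 0, 0],
    [5, 0, 0, 0, 0, 0, 0],
  ],
  force=45,
)

```text
time_s: 53.55
ee_pos: [0.4752, 0.3165, 0.0113]
eef_rot: [3.142, 0.0, 2.683]
force: [-0.8, -1.3, 3.0]
grip_width: 0.0135
grip_force: 45.0
```

Request:
servo_tool(
  plan=[
    [5, 0, 0, -0.02, 0, 0, 0],
    [5, 0, 0, -0.05, 0, 0, 0],
    [5, 0, 0, -0.05, 0, 0, 0],
    [5, 0, 0, -0.05, 0, 0, 0.1],
    [5, 0, 0, -0.038, 0, 0, 0.16],
    [5, 0, 0, -0.01, 0, 0, 0.16],
    [5, 0, 0, 0, 0, 0, 0.16],
    [5, 0, 0, 0, 0, 0, 0.16],
  ],
)

```text
time_s: 54.55
ee_pos: [0.4752, 0.3164, 0.2291]
eef_rot: [-3.141, 0.0, 1.937]
force: [-0.3, 0.1, -0.2]
grip_width: 0.0135
grip_force: 45.0
```

Request:
servo_tool(
  plan=[
    [5, 0, 0, 0, 0, 0, 0.16],
    [5, 0, 0, 0, 0, 0, 0.16],
    [5, 0, 0, 0, 0, 0, 0.055],
    [5, 0, 0, 0, 0, 0, 0],
    [5, 0, 0, 0, 0, 0, 0],
    [5, 0, 0, 0, 0, 0, 0],
    [5, 0, 0, 0, 0, 0, 0],
    [5, 0, 0, 0, 0, 0, 0],
  ],
)

```text
time_s: 55.55
ee_pos: [0.4752, 0.3165, 0.2292]
eef_rot: [-3.142, 0.0, 1.568]
force: [0.5, 0.4, -0.4]
grip_width: 0.0135
grip_force: 45.0
```

Request:
servo_tool(
  plan=[
    [5, -0.0163, 0.0045, 0, 0, 0, 0],
    [5, -0.04, 0.0092, 0, 0, 0, 0],
    [5, -0.04, 0.0092, 0, 0, 0, 0],
    [5, -0.04, 0.0092, 0, 0, 0, 0],
    [5, -0.04, 0.0092, 0, 0, 0, 0],
    [5, -0.04, 0.0092, 0, 0, 0, 0],
    [5, 0, 0, 0, 0, 0, 0],
    [5, 0, 0, 0, 0, 0, 0],
  ],
)

```text
time_s: 56.55
ee_pos: [0.5249, 0.0998, 0.2293]
eef_rot: [3.142, -0.0, 1.567]
force: [-0.1, -0.0, -1.1]
grip_width: 0.0138
grip_force: 45.0
```

```bash
python3 - <<'E'
from h import *
o=ctrl.get_obs(); print(o["time_s"],o["ee_pos"],o["eef_rot"],o["force"])
w=snap("wrist","w7.png",(140,80,540,400),1.9)
P=wpts(w); h=cv2.cvtColor(w["pixels"],cv2.COLOR_RGB2HSV)
r=((h[...,0]<8)|(h[...,0]>172))&(h[...,1]>140)&(P[...,2]>.18)&(abs(P[...,0]-.485)<.03); print("tab",r.sum(),P[r].mean(0))
E
```

```text
56.55 [0.5249272  0.09980943 0.22931609] [ 3.14158998e+00 -1.38712038e-04  1.56726659e+00] [-0.10293322 -0.00983925 -1.06550793]
tab 610 [0.49006129 0.10137233 0.22554821]
```

View pics/w7.png

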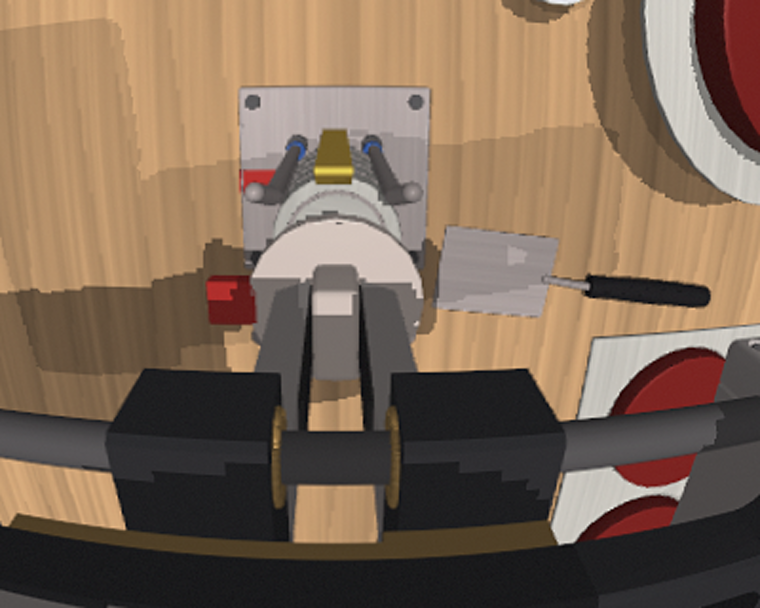

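The keeper is above the magazine with its red tab at (231,300), towards the red mark side. I'll lower it and push.

Request:
servo_tool(
  plan=[
    [5, 0, 0.0001, 0.01, 0, 0, 0],
    [5, 0, 0, 0.01, 0, 0, 0],
    [5, 0, 0, 0.01, 0, 0, 0],
    [5, 0, 0, 0.01, 0, 0, 0],
    [5, 0, 0, 0.008, 0, 0, 0],
    [5, 0, 0, 0.006, 0, 0, 0],
    [5, 0, 0, 0, 0, 0, 0],
    [5, 0, 0, 0, 0, 0, 0],
  ],
)

```text
time_s: 57.6
ee_pos: [0.5253, 0.1, 0.1756]
eef_rot: [3.141, 0.0, 1.568]
force: [-0.5, -0.5, -0.9]
grip_width: 0.0134
grip_force: 45.0
```

Request:
servo_tool(
  plan=[
    [5, 0, 0, 0.004, 0, 0, 0],
    [5, 0, 0, 0.004, 0, 0, 0],
    [5, 0, 0, 0.004, 0, 0, 0],
    [5, 0, 0, 0.004, 0, 0, 0],
    [5, 0, 0, 0.004, 0, 0, 0],
    [5, 0, 0, 0.004, 0, 0, 0],
    [5, 0, 0, 0.004, 0, 0, 0],
    [5, 0, 0, 0, 0, 0, 0],
  ],
)

```text
time_s: 58.6
ee_pos: [0.5259, 0.1003, 0.148]
eef_rot: [3.139, -0.001, 1.568]
force: [0.5, 2.8, 5.7]
grip_width: 0.0136
grip_force: 45.0
```

```bash
python3 - <<'E'
from h import *
o=ctrl.get_obs(); print(o["ee_pos"],o["eef_rot"],o["force"])
w=snap("wrist","w8.png",(200,130,440,330),2.5); P=wpts(w)
m=(abs(P[...,0]-.525)<.012)&(P[...,1]>.112)&(P[...,1]<.122); print(np.percentile(P[m][:,2],[5,25,50,75]))
E
```

```text
[0.52588699 0.10029558 0.14804022] [ 3.13908256e+00 -7.53562029e-04  1.56777231e+00] [0.53837101 2.8283133  5.73506935]
[0.14453634 0.15580488 0.2687769  0.27230645]
```

View pics/w8.png

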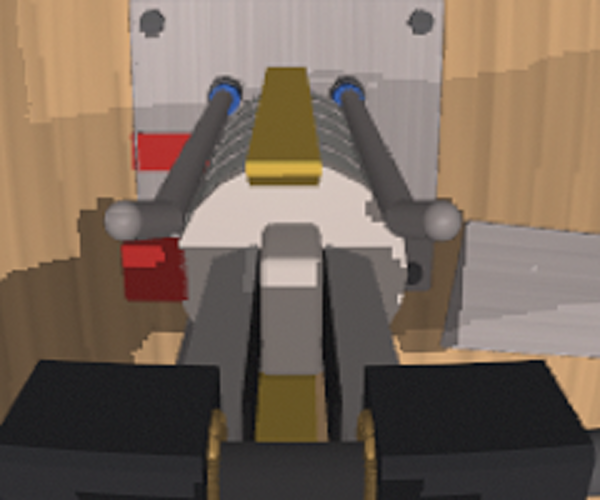

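The far hook is over the white disc, whose top is at about 144.5 mm, and the tab is between the front rods. I'll push 1.5 mm more, release and rise.

Request:
servo_tool(
  plan=[
    [5, 0, 0, 0.0015, 0, 0, 0],
    [5, 0, 0, 0, 0, 0, 0],
    [35, 0, 0, 0, 0, 0, 0],
    [35, 0, 0, 0, 0, 0, 0],
    [35, 0, 0, 0, 0, 0, 0],
    [35, 0, 0, -0.01, 0, 0, 0],
    [35, 0, 0, -0.04, 0, 0, 0],
    [35, 0, 0, -0.045, 0, 0, 0],
  ],
)

```text
time_s: 59.65
ee_pos: [0.5247, 0.0999, 0.2418]
eef_rot: [-3.14, 0.0, 1.568]
force: [0.0, 0.2, 0.2]
grip_width: 0.0332
grip_force: 0.0
```

Request:
servo_tool(
  plan=[
    [35, -0.02, 0, 0, 0, 0, 0],
    [35, -0.05, 0, 0, 0, 0, 0],
    [35, -0.05, 0, 0, 0, 0, 0],
    [35, -0.03, 0, 0, 0, 0, 0],
    [35, 0, 0, 0, 0, 0, 0],
    [35, 0, 0, 0, 0, 0, 0],
    [35, 0, 0, 0, 0, 0, 0],
    [35, 0, 0, 0, 0, 0, 0],
  ],
)

```text
time_s: 60.65
ee_pos: [0.5247, -0.0493, 0.2407]
eef_rot: [-3.141, -0.0, 1.569]
force: [-1.1, -0.9, -0.2]
grip_width: 0.0327
grip_force: 0.0
```

```bash
python3 - <<'E'
from h import *
w=snap("wrist","w9.png",(240,0,440,150),3); P=wpts(w); h=cv2.cvtColor(w["pixels"],cv2.COLOR_RGB2HSV)
s=snap("side","s9.png",(270,170,370,270),6); Q=pts(s)
o=ctrl.get_obs(); print(o["time_s"],o["ee_pos"])
r=((h[...,0]<8)|(h[...,0]>172))&(h[...,1]>140)&(P[...,2]>.1)&(abs(P[...,0]-.485)<.03)&(abs(P[...,1]-.1)<.03); print("tab",r.sum(),P[r].mean(0),P[r][:,2].max())
m=(abs(P[...,0]-.525)<.025)&(abs(P[...,1]-.1)<.022); z=P[m][:,2]; print(np.histogram(z,np.arange(.13,.2,.005)))
c=snap("top","t9.png",(170,120,520,300),2.2);Z=pts(c)
m=(abs(Z[...,0]-.525)<.025)&(abs(Z[...,1]-.1)<.022); z=Z[m][:,2]; print(np.histogram(z,np.arange(.13,.2,.005)))
E
```

```text
60.75 [ 0.52471887 -0.04956177  0.24073597]
tab 293 [0.49046166 0.09995286 0.1498549 ] 0.15197763344747073
(array([   4,    8,   26,  725, 1250,   18,   32,   30,   86,  547,    0,
          0,    0,    0]), array([0.13 , 0.135, 0.14 , 0.145, 0.15 , 0.155, 0.16 , 0.165, 0.17 ,
       0.175, 0.18 , 0.185, 0.19 , 0.195, 0.2  ]))
(array([ 1,  0, 21, 92, 67,  2,  0,  2, 20, 25,  3,  0,  0,  0]), array([0.13 , 0.135, 0.14 , 0.145, 0.15 , 0.155, 0.16 , 0.165, 0.17 ,
       0.175, 0.18 , 0.185, 0.19 , 0.195, 0.2  ]))
```

View pics/s9.png

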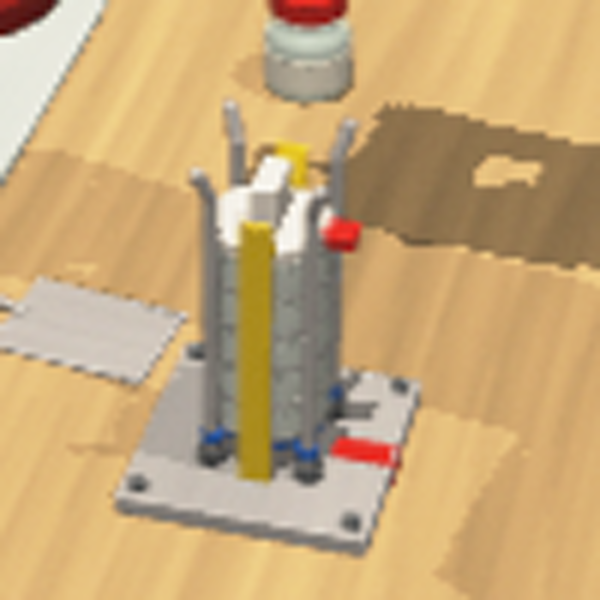

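View pics/t9.png

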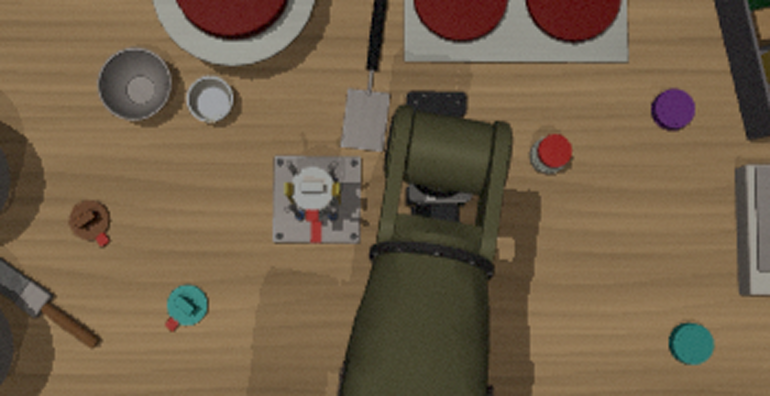

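The side crop shows the five tins stacked under the keeper and hooked, with the tab at (341,235) facing the red mark at (365,450). The top crop shows everything else where it was and no tins left on the right. I'll hand in.

```bash
python3 -c "
from station import ctrl; print(ctrl.hand_in())"
```

```text
the job is handed in; nothing more can be done
None
```

All five tins and the keeper are snapped into the magazine, with the keeper's red tab facing the red mark, and the job is handed in after about 61 s of robot time; the hand-in gave no verdict.

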